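# Take one core plug from the nested stack in the snap-lid case

## Robot

A 7-joint arm with a two-finger parallel gripper is mounted at the origin on the work surface. World frame = base frame: x ahead of the robot, y to its left, z up, the work surface at z = 0. Lengths are in m, angles in rad, forces in N, time in s.
With the tool pointing down it reaches from about 0.425 to 0.95 m from the base axis. Payload 16.7 kg.
Tool frame: the origin (TCP) lies on the centre line of the jaws, within the pads' length; the fingertips stand 17 mm ahead of it and the grasp point (between the pads) lies 2 mm behind it; z points along the fingers, y is the line along which they close (so a half turn about z gives the same grasp; the last joint's range is limited). The gripper opens to 94 mm and grips with 3 to 60 N. Pads are 16 mm wide; open, the fingers measure 119 mm over their backs; the gripper's body (75 mm by 177 mm) begins 78 mm behind the grasp point.
Start: joints at [0.964, 0.426, 0.074, 1.606, -0.034, 1.111, -0.067], TCP at [0.298, -0.605, 0.222] pointing down, gripper open.
Joint ranges: [-2.85, 2.85], [-0.5, 2.14], [-1.23, 1.37], [0.21, 2.46], [-1.02, 4.16], [0.16, 2.05], [-2.73, 2.73]. Speed limits (rad/s): [1.89, 1.89, 2.39, 2.39, 3.01, 3.01, 3.01].

## Interface

Orientations are given as [roll, pitch, yaw] about the fixed x, y, z axes, in that order (R = Rz(yaw) Ry(pitch) Rx(roll)).
In Python, from plant import arm, viewer, ticket gives the robot as it stands. The module is installed in compiled form; this text tells all that it offers.
- The arm moves only by the shell command python3 -m inch 'ROWS' [OPENING] [FORCE]. ROWS is a JSON object of lists of equal length, an entry for each row: "slide": the shift along the tool's x, y, z in units of 1000 mm (1.0 is 1000 mm), a list of three; "twist": the turn, a rotation vector about the tool's x, y, z in units of 0.15 rad (1.0 is 0.15 rad), a list of three. A call has 1 to 20 rows; each row shifts and turns the commanded pose from where the row before left it, along the tool's axes as they then stand; what a row does not reach is not made up. A row lasts 1/10 s, in which the tool goes at most 50 mm and 8.59 degrees, less where a joint would pass 70% of its speed; a pose out of reach is approached as far as the arm can. A call with a number of a shift or a turn outside -1 to 1 is refused whole. A call with a gripper value outside its range is refused whole. OPENING is the gripper's target within -1 to 1 (shut at 1, half-way at 0, fully open at -1), set as the call begins (- or left out, the last holds). The fingers move at their own pace and stop on an object; FORCE is the grip in N (left out, the last holds). Time passes only in rows, so rows that do not move let the fingers close. It gives the time, the measured TCP pose, the force, the opening and the grip force at its end, in the units of the state.
- arm.observe(): the state, without advancing time (a new reading comes with each control period).
- viewer.capture(name): name is "scene" or "top"; returns (picture, depth): 420x560x3 uint8, red, green, blue; 420x560 float32, m along the optical axis (not along the pixel's ray), 0 where there is no reading.
- viewer.get_calibration(name): a dict with "camera_matrix" (3x3 intrinsics, pixels), "dist" ([k1, k2, p1, p2, k3] as OpenCV has them; the pictures are not rectified), "view" (4x4, takes a point from world to camera coordinates). Camera axes: x right, y up, looking along -z (the intrinsics and any distortion apply to the point x, -y, -z); pixel columns grow to the right and rows downward; lengths in m; the calibration is good to about 2 mm. A picture is of the moment at which its call begins. get_calibration takes no time and is no camera call.
- ticket.hand_in(): hands the job in; it is judged then, once.
The state is a dict: "t": time; "joint_positions": joint angles; "qvel": joint speeds; "joint_efforts": joint torques, N m; "ee_pos": TCP position; "ee_rot": TCP orientation; "force": force on the tool from outside, world axes, zero at the start; "moment": the same for the moment, N m; "finger_gap": opening from 0.0 (shut) to 1.0 (fully open); "gripper_force": force on a finger pad.
Only numpy, scipy, OpenCV 4.12 (cv2) and the standard library are available. Lean on these libraries where they do the work, as an engineer would, in place of code of your own. Each camera call takes 0.05 s, during which the arm holds its last target. There are 200 camera calls.

## Task

Pry up the lid of the core-plug case with the gasket scraper under its green lip, swing the lid right open past upright, and lay the scraper back down on the bench. Then lift only the top brass plug off its nested stack, without dragging up the one below, and set it down gently, open side up, flat in the steel parts tray, leaving the other plugs in the case, and the oil bottle and piston, as they are.

Things in the scene. Friction and masses are not known exactly. Their poses are not given: they have to be found in the camera images.
- case: Plastic assortment case, fixed: open white base 130 (x) by 250 (y) by 30 mm high, walls and floor 3 mm, split by a 21 mm high wall at y = 0 into a +y and a -y compartment, one with the brass stack, the other with a steel plug. Origin: centre of its underside. Its x axis points from the lip side (nearest the robot) to the hinge side.
- lid (a joint): Lid angle: 0 shut, grows as it opens up and away from the robot, stop at 1.95 rad. Hinge along the case's y, see case_hinge. The lid (140 g) is a clear upturned tray 130 by 250 mm, 26 mm deep, walls 3 mm, its rim on the base's rim 30 mm above the bench. The hinge is stiff: it stays at any angle; opening takes about 2 N at the lip.
- lid_lip (a point): Middle of the lower front edge of the lid's green lip; moves with the lid. The lip is a 4 mm thick shelf, 110 mm long (along the case's y), standing 12 mm out from the lid's front wall at the rim. Shut, its underside is 30 mm above the bench with free air below; this point is 142 mm from the hinge axis.
- case_hinge (a point): Middle of the lid's hinge axis, 65 mm behind the case's centre and 30 mm above the bench; axes as the case's.
- scraper: Gasket scraper, about 120 g, lying loose on the bench: red handle x = -72 to 40 mm, 22 mm wide, 20 mm thick; brass ferrule; rigid steel blade 28 mm wide, 2 mm thick, x = 50 to 115 mm, level with the handle's mid thickness (10 mm up). Origin: on the handle's underside, below the centre of mass (grip there); x points to the blade's tip, z up.
- scraper_tip (a point): Middle of the scraper blade's front edge; axes as the scraper's.
- brass_top: Top of three nested brass core plugs: stamped cup, open side up, 22 mm high, 50 mm across at the floor, tapering out to a straight rim band 61 mm across (its top 5 mm), oiled, about 70 g. Each sits 12 mm above the one below, leaving 7 mm between rim bands; pressing down can wedge them together. In the stack its rim is 49 mm above the bench. Origin: centre of its underside; z to the open side.
- brass_next: Second brass plug of the same stack, the one directly under the top one, same size; its rim band's top is about 12 mm below the top plug's rim. Origin: centre of its underside.
- steel_plug: The one smaller grey steel plug in the other compartment (rim 50 mm across, 22 mm high); to be left alone. Origin: centre of its underside.
- tray: Shallow stainless parts tray with a magnetic base, held fast to the bench: 160 (x) by 124 (y) by 22 mm high, walls and floor 3 mm. Origin: centre of its underside; the inner floor is 3 mm above it.
- oil_bottle: Yellow oil bottle, 68 mm across and 170 mm tall, standing at the back right; a bystander. Origin: centre of its underside.
- piston: Aluminium piston, 80 mm across and 60 mm tall, standing at the back left; a bystander. Origin: centre of its underside.
Things that resemble listed ones, but are neither listed nor needed, are in the scene too. Leave any blue look-alike of the tray alone.

How it is judged:
By the outcome, as a careful person would: the job done as asked, in the order asked, and still so for the second after the job is handed in, with the robot touching nothing.
It also fails if it takes over 72 s, if anything falls off the work surface, if the arm or the gripper's body presses on something with over 40 N, if the wrist force passes 120 N, or if a joint passes its speed limit or range.

## Working session

There is one attempt and no reset: what is moved stays moved. The work goes in short steps, Python scripts to look and compute and a shell command to move; the robot and the scene stay as the last step left them, time stands still between calls to the robot, and variables do not carry over. Pictures are saved under pics/ and viewed, at most 10 in all, crops included, and the job is handed in when it is done.

```bash
mkdir -p pics; cat > h.py <<'E'
import numpy as np, cv2
from plant import arm, viewer, ticket
from scipy.spatial.transform import Rotation as R
def snap(n,f=None):
    p,d=viewer.capture(n)
    if f: cv2.imwrite('pics/'+f,p[:,:,::-1])
    return p,d
def ray(n,uv):
    c=viewer.get_calibration(n);K=np.array(c['camera_matrix']);V=np.array(c['view'])
    q=cv2.undistortPoints(np.array(uv,float).reshape(-1,1,2),K,np.array(c['dist'],float)).reshape(-1,2)
    d=np.c_[q[:,0],-q[:,1],-np.ones(len(q))]
    return -V[:3,:3].T@V[:3,3], d@V[:3,:3]
def plane(n,uv,z):
    o,d=ray(n,uv); return o+d*((z-o[2])/d[:,2])[:,None]
def cloud(n,D):
    h,w=D.shape;uv=np.stack(np.meshgrid(np.arange(w),np.arange(h)),-1).reshape(-1,2)
    o,d=ray(n,uv);return (o+d*D.reshape(-1,1)).reshape(h,w,3)
E
python3 - <<'E'
from h import *
for n in('scene','top'):
    p,d=snap(n,n+'0.png'); np.save(n+'0.npy',d); c=viewer.get_calibration(n); print(n,np.round(c['camera_matrix'],1).tolist(),c['dist'],(-np.array(c['view'])[:3,:3].T@np.array(c['view'])[:3,3]).round(3))
s=arm.observe();print(s)
E
```

```text
scene [[438.0, 0.0, 278.5], [0.0, 438.0, 201.2], [0.0, 0.0, 1.0]] [-0.13172524  0.          0.          0.          0.        ] [1.342 0.013 0.728]
top [[415.3, 0.0, 280.8], [0.0, 415.3, 200.2], [0.0, 0.0, 1.0]] [-0.0754094  0.         0.         0.         0.       ] [0.358 0.007 1.206]
{'t': 0.1, 'joint_positions': array([ 0.96350984,  0.42667046,  0.07385062,  1.60654102, -0.03411137,
        1.11080836, -0.06707867]), 'qvel': array([-0.00065129, -0.00068988,  0.00131921,  0.00052208,  0.0011422 ,
       -0.00042115,  0.00055572]), 'joint_efforts': array([ 7.48311606e-03, -9.37478542e+01,  3.67679581e+00, -4.55041695e+01,
       -4.85700695e-02,  1.69253850e-02,  2.60960098e-05]), 'ee_pos': array([ 0.29813726, -0.60516485,  0.22184577]), 'ee_rot': array([-3.14042679e+00,  7.08871576e-05,  4.57773410e-01]), 'force': array([-0.9128451 ,  0.50115405,  0.53277447]), 'moment': array([0.04028134, 0.02718633, 0.0198734 ]), 'gripper_force': 0.0, 'finger_gap': 0.998639071116422}
```

View pics/top0.png

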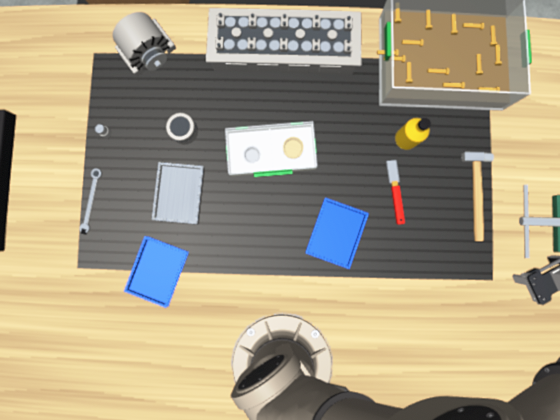

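View pics/scene0.png

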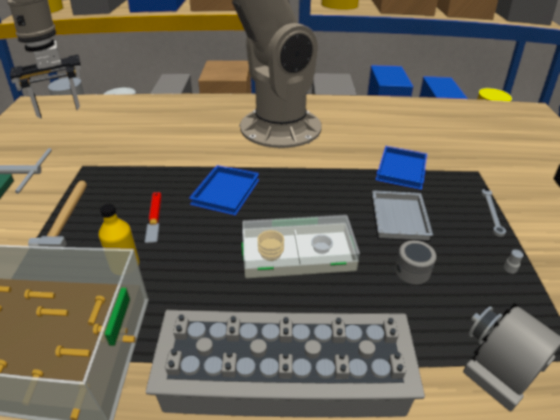

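The top view shows the case at (271,148), with its lip at (273,174) nearest the robot. The brass plugs are at (292,148), the scraper at (396,195) and the oil bottle at (412,133). The piston is at (180,127). There are three tray candidates: grey steel at (178,193), blue at (156,272) and blue at (337,233). The grey one fits the description.

```bash
python3 - <<'E'
from h import *
p=cv2.imread('pics/top0.png')[:,:,::-1].copy();D=np.load('top0.npy');C=cloud('top',D)
hsv=cv2.cvtColor(p,cv2.COLOR_RGB2HSV)
def rep(nm,m,roi,z):
    x0,y0,x1,y1=roi;M=np.zeros(m.shape,np.uint8);M[y0:y1,x0:x1]=m[y0:y1,x0:x1]
    n,l,s,c=cv2.connectedComponentsWithStats(M);i=1+np.argmax(s[1:,4]);M=(l==i).astype(np.uint8)
    cn=max(cv2.findContours(M,0,cv2.CHAIN_APPROX_NONE)[0],key=len)
    w=plane('top',cn.reshape(-1,2),z)
    r=cv2.minAreaRect((w[:,:2]*1000).astype(np.float32))
    print(nm,s[i],'rect c',np.round(r[0],1),np.round(r[1],1),round(r[2],1),'medz',np.median(C[M>0][:,2]).round(4)); return M,w
H,S,V=hsv[...,0],hsv[...,1],hsv[...,2]
rep('handle',((H<8)|(H>172))&(S>150)&(V>80),(370,140,420,240),.018)
rep('blade',(V>100)&(S<80),(380,150,405,185),.011)
rep('lip',(H>40)&(H<85)&(S>100),(240,165,310,182),.034)
rep('case',(V>120),(215,112,325,178),.056)
rep('tray',(V>95)&(S<90),(145,155,212,230),.022)
rep('brass',(H>10)&(H<35)&(S>60),(265,130,315,165),.049)
c=np.hstack([cv2.resize(p[110:185,215:325],None,fx=4,fy=4,interpolation=2)[:,:,::-1],cv2.resize(p[155:230,140:215],None,fx=4,fy=4,interpolation=2)[:,:,::-1]])
cv2.imwrite('pics/c1.png',c)
E
```

```text
handle [391 185  14  40 340] rect c [ 460.8 -319.7] [112.   26.1] 8.4 medz 0.02
blade [386 159  14  25 256] rect c [ 559.5 -306.1] [68.9 33.9] 8.0 medz 0.0112
lip [254 170  39   7 177] rect c [540.6  42. ] [ 13.1 109.2] 6.2 medz 0.0369
case [ 225  121   93   57 4544] rect c [603.2  50. ] [150.2 256.2] 6.1 medz 0.0569
tray [ 145  160   67   70 4563] rect c [473.2 315.9] [203.2 194.6] 2.4 medz 0.0039
brass [284 137  19  21 305] rect c [613.6 -13.1] [57.7 51. ] 1.6 medz 0.0572
```

View pics/c1.png

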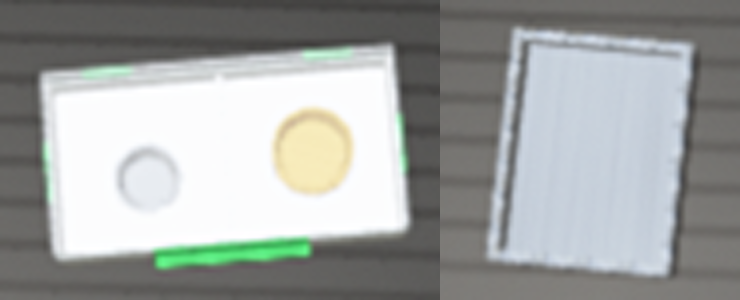

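The crops confirm a clear-lidded case with its green lip nearest the robot. The brass stack is in the -y half and the steel plug in the +y half. The grey steel tray is empty. Sizes match the given ones: handle 112 x 26 mm, lip 109 x 13 mm. Next I approach the scraper, 22 mm ahead of its origin.

```bash
cat >> h.py <<'E'
def go(x,y,z,yaw):
    s=arm.observe();r=R.from_euler('xyz',s['ee_rot']);t=R.from_euler('xyz',[np.pi,0,yaw])
    print('t',round(s['t'],1),'twist units',((r.inv()*t).as_rotvec()/.15).round(3),'then slide',(t.inv().apply(np.array([x,y,z])-s['ee_pos'])).round(4))
E
python3 -m inch '{"slide":[[0,0,0],[0,0,0],[0,0,0],[0.02,-0.0216,0.008],[0.02,-0.0216,0.008],[0.02,-0.0216,0.008],[0.02,-0.0216,0.008],[0.02,-0.0216,0.008],[0.02,-0.0216,0.008],[0.02,-0.0216,0.008],[0.02,-0.0216,0.008],[0.02,-0.0216,0.008],[0.02,-0.0216,0.008],[0.02,-0.0216,0.008],[0.02,-0.0216,0.008],[0,0,0],[0,0,0]],"twist":[[0,0,0.7],[0,0,0.7],[0,0,0.71],[0,0,0],[0,0,0],[0,0,0],[0,0,0],[0,0,0],[0,0,0],[0,0,0],[0,0,0],[0,0,0],[0,0,0],[0,0,0],[0,0,0],[0,0,0],[0,0,0]]}' -0.2
python3 -c "
from h import *
go(.4984,-.3143,.0195,.141)"
```

```text
t: 1.8
ee_pos: [0.4994, -0.3146, 0.1261]
ee_rot: [-3.141, 0.001, 0.143]
force: [-0.9, -0.6, 1.3]
finger_gap: 0.603
gripper_force: 0.0
t 1.8 twist units [-0.003  0.005  0.011] then slide [-0.001  -0.0004  0.1066]
```

```bash
python3 -m inch '{"slide":[[0,0,0.025],[0,0,0.025],[0,0,0.025],[0,0,0.02],[0,0,0.0085],[0,0,0.003],[0,0,0],[0,0,0]],"twist":[[0,0,0],[0,0,0],[0,0,0],[0,0,0],[0,0,0],[0,0,0],[0,0,0],[0,0,0]]}' 
python3 -m inch '{"slide":[[0,0,0],[0,0,0],[0,0,0],[0,0,0],[0,0,0],[0,0,0],[0,0,0],[0,0,0]],"twist":[[0,0,0],[0,0,0],[0,0,0],[0,0,0],[0,0,0],[0,0,0],[0,0,0],[0,0,0]]}' 1 55
```

```text
t: 2.6
ee_pos: [0.4998, -0.3156, 0.021]
ee_rot: [3.141, -0.001, 0.141]
force: [0.6, 0.4, 0.3]
finger_gap: 0.601
gripper_force: 0.0
t: 3.4
ee_pos: [0.4995, -0.3151, 0.0201]
ee_rot: [3.142, -0.0, 0.141]
force: [-0.6, -0.1, 4.4]
finger_gap: 0.229
gripper_force: 54.8
```

```bash
python3 -m inch '{"slide":[[0,0,-0.02],[0,0,-0.03],[0,0,-0.03],[-0.0023,-0.0251,0],[-0.0023,-0.0251,0],[-0.0023,-0.0251,0],[-0.0023,-0.0251,0],[-0.0023,-0.0251,0],[-0.0023,-0.0251,0],[-0.0023,-0.0251,0],[-0.0023,-0.0251,0],[-0.0023,-0.0251,0],[-0.0023,-0.0251,0],[-0.0023,-0.0251,0],[-0.0023,-0.0251,0],[-0.0023,-0.0251,0],[-0.0023,-0.0251,0],[0,0,0],[0,0,0]],"twist":[[0,0,0],[0,0,0.12],[0,0,0.12],[0,0,0],[0,0,0],[0,0,0],[0,0,0],[0,0,0],[0,0,0],[0,0,0],[0,0,0],[0,0,0],[0,0,0],[0,0,0],[0,0,0],[0,0,0],[0,0,0],[0,0,0],[0,0,0]]}'
python3 - <<'E'
from h import *
go(.4295,.0307,.033,.1065)
p,d=snap('scene');p2,d2=snap('top')
C=cloud('scene',d)
a=cv2.resize(p[100:290,200:400],(560,532));b=cv2.resize(p2[100:290,200:340],(400,543))[:532]
cv2.imwrite('pics/a1.png',cv2.resize(np.hstack([a,b]),(800,443))[:,:,::-1])
E
```

```text
t: 5.3
ee_pos: [0.4303, 0.0311, 0.0999]
ee_rot: [3.142, 0.0, 0.106]
force: [-0.2, -0.4, -0.9]
finger_gap: 0.23
gripper_force: 54.8
t 5.3 twist units [ 0.     0.002 -0.   ] then slide [-0.0009  0.0004  0.0669]
```

View pics/a1.png

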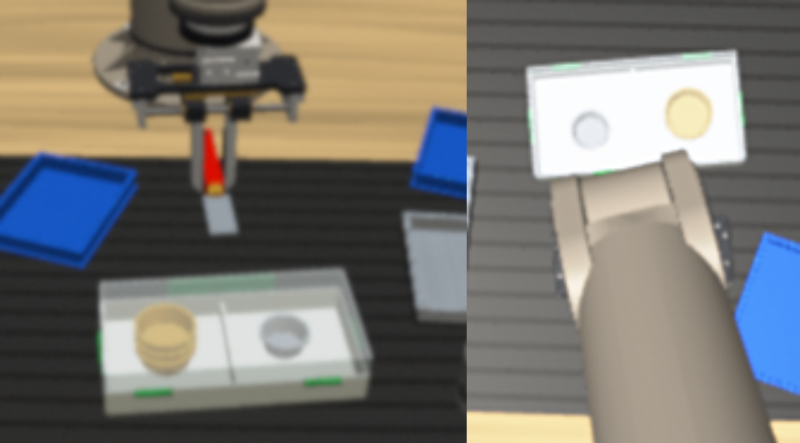

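The scraper is held level, with its tip at about (295,200) in the scene view, above and in front of the lip. I'll compute the tip's position.

```bash
python3 - <<'E'
from h import *
p,d=snap('scene')
C=cloud('scene',d);s=arm.observe();print(s['ee_pos'])
t=R.from_euler('xyz',s['ee_rot'])
L=t.inv().apply((C-s['ee_pos']).reshape(-1,3)).reshape(C.shape)  # tool frame
m=(abs(L[...,1])<.03)&(L[...,0]>.035)&(L[...,0]<.12)&(abs(L[...,2])<.04)&(d>0)
P=L[m];print(len(P),'x max',np.percentile(P[:,0],[98,100]),'y',np.percentile(P[:,1],[2,98]))
for a in(.04,.055,.07,.085):
    q=P[(P[:,0]>a-.006)&(P[:,0]<a+.006)];print(a,len(q),np.median(q[:,1:],0).round(4) if len(q) else'')
H=cv2.cvtColor(p,cv2.COLOR_RGB2HSV);g=(H[...,0]>40)&(H[...,0]<85)&(H[...,1]>60);g[:200]=0;g[245:]=0;g[:,:250]=0;g[:,345:]=0
v,u=np.where(g);print('lip px',u.min(),u.max(),v.min(),v.max());print(plane('scene',[[u.min(),v.min()],[u.max(),v.min()]],.034).round(4))
E
```

```text
[0.43054135 0.03017557 0.09992915]
182 x max [0.0945669  0.09746626] y [-0.01703801  0.00988156]
0.04 31 [-0.005  0.009]
0.055 31 [-0.0035  0.0092]
0.07 33 [-0.004   0.0092]
0.085 39 [-0.0022  0.0092]Traceback (most recent call last):
  File "<stdin>", line 11, in <module>
    return umr_minimum(a, axis, None, out, keepdims, initial, where)
ValueError: zero-size array to reduction operation minimum which has no identity
```

```bash
python3 -m inch '{"slide":[[0,0,0.015],[0,0,0.02],[0,0,0.02],[0,0,0.0105],[0,0,0],[0,0,0],[0.005,0,0],[0.005,0,0],[0.005,0,0],[0.0035,0,0],[0,0,0],[0,0,0]],"twist":[[0,0,0],[0,0,0],[0,0,0],[0,0,0],[0,0,0],[0,0,0],[0,0,0],[0,0,0],[0,0,0],[0,0,0],[0,0,0],[0,0,0]]}'
python3 -c "
from h import *
go(.4487,.0327,.0345,.1065)"
```

```text
t: 6.65
ee_pos: [0.4488, 0.033, 0.0345]
ee_rot: [-3.142, 0.0, 0.105]
force: [0.0, 0.8, -0.6]
finger_gap: 0.23
gripper_force: 54.8
t 6.7 twist units [-0.     0.001 -0.008] then slide [-0.0002  0.0003 -0.    ]
```

```bash
python3 -m inch '{"slide":[[0,0,-0.003],[0,0,-0.003],[0,0,-0.004],[0.001,0,-0.006],[0.001,0,-0.006],[0.001,0,-0.006],[0.001,0,-0.006],[0.002,0,-0.006],[0.002,0,-0.006],[0.002,0,-0.006],[0,0,0]],"twist":[[0,0,0],[0,0,0],[0,0,0],[0,0,0],[0,0,0],[0,0,0],[0,0,0],[0,0,0],[0,0,0],[0,0,0],[0,0,0]]}'
cat > tip.py <<'E'
from h import *
p,d=snap('scene');C=cloud('scene',d);s=arm.observe();print(s['t'],s['ee_pos'],s['force'])
t=R.from_euler('xyz',s['ee_rot']);L=t.inv().apply((C-s['ee_pos']).reshape(-1,3)).reshape(C.shape)
m=(abs(L[...,1])<.012)&(L[...,0]>.035)&(L[...,0]<.1)&(abs(L[...,2])<.05)&(d>0);P=L[m]
for a in(.04,.055,.07,.085):
    q=P[(P[:,0]>a-.006)&(P[:,0]<a+.006)];print(a,len(q),np.median(q[:,1:],0).round(4) if len(q) else'')
# lid cloud in case frame
c=R.from_euler('z',.1065).inv().apply((C-[.6105,.05,0]).reshape(-1,3)).reshape(C.shape)
H=cv2.cvtColor(p,cv2.COLOR_RGB2HSV);g=(H[...,0]>40)&(H[...,0]<85)&(H[...,1]>40)&(abs(c[...,1])<.062)&(c[...,2]>.03)&(c[...,2]<.25)&(abs(c[...,0])<.2)&(d>0)
if g.sum():
    q=c[g];print('green n',g.sum(),'median',np.median(q,0).round(4)); e=np.median(q,0);print('angle deg',np.degrees(np.arctan2(e[2]-.03,.065-e[0])))
E
python3 tip.py
```

```text
t: 7.75
ee_pos: [0.4597, 0.0341, 0.0874]
ee_rot: [-3.141, -0.002, 0.105]
force: [0.3, 0.3, -1.2]
finger_gap: 0.231
gripper_force: 54.8
7.8 [0.45949279 0.03409798 0.08697719] [ 0.29702366 -0.3899205  -0.75132691]
0.04 26 [0.0013 0.0089]
0.055 29 [-0.0001  0.009 ]
0.07 28 [0.0002 0.0089]
0.085 3 [-0.006   0.0076]
green n 105 median [-0.0419 -0.003   0.0996]
angle deg 33.06130283378787
```

```bash
python3 -m inch '{"slide":[[0.0045,0,-0.0088],[0.0045,0,-0.0088],[0.0065,0,-0.0094],[0.0065,0,-0.0094],[0.0081,0,-0.0081],[0.0081,0,-0.0081],[0,0,0]],"twist":[[0,0,0],[0,0,0],[0,0,0],[0,0,0],[0,0,0],[0,0,0],[0,0,0]]}'
cat >> tip.py <<'E'
import sys
if len(sys.argv)>1: cv2.imwrite('pics/'+sys.argv[1],cv2.resize(p[60:290,170:400],(600,600))[:,:,::-1])
E
python3 tip.py b1.png
```

```text
t: 8.5
ee_pos: [0.4988, 0.0384, 0.1404]
ee_rot: [-3.141, -0.003, 0.105]
force: [1.5, 0.1, -0.9]
finger_gap: 0.227
gripper_force: 54.8
8.55 [0.49786651 0.03820736 0.13961957] [-0.10599859  0.41985079 -1.52949045]
0.04 33 [-0.0017  0.0085]
0.055 33 [-0.0011  0.0086]
0.07 29 [-0.0005  0.0082]
0.085 3 [0.0005 0.0078]
green n 299 median [-0.0171  0.0019  0.1395]
angle deg 53.14381209333648
```

View pics/b1.png

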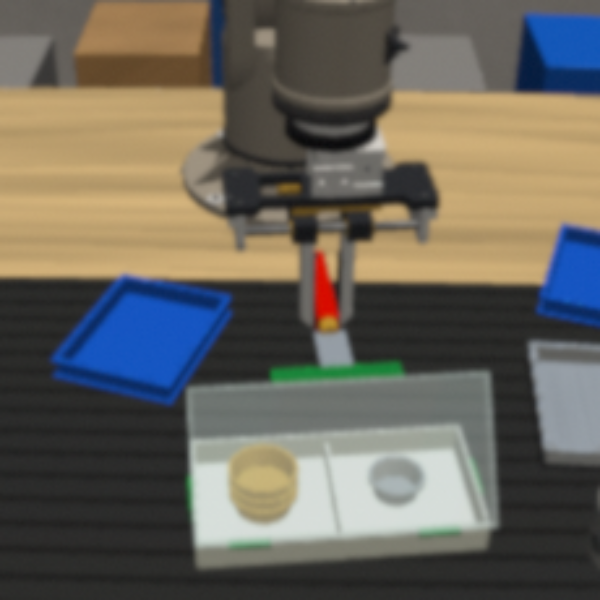

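The lid is at about 50°, with the blade still under the middle of the lip. I carry on along the arc past upright.

```bash
python3 -m inch '{"slide":[[0.009,0,-0.0063],[0.009,0,-0.0063],[0.0103,0,-0.0048],[0.0103,0,-0.0048],[0.011,0,-0.003],[0.011,0,-0.003],[0.0113,0,-0.001],[0.0113,0,-0.001],[0.0113,0,0.001],[0.0113,0,0.001],[0.0134,0,0.0031],[0,0,0],[0,0,0]],"twist":[[0,0,0],[0,0,0],[0,0,0],[0,0,0],[0,0,0],[0,0,0],[0,0,0],[0,0,0],[0,0,0],[0,0,0],[0,0,0],[0,0,0],[0,0,0]]}'
python3 tip.py b2.png
```

```text
t: 9.85
ee_pos: [0.6154, 0.0506, 0.1637]
ee_rot: [-3.142, 0.001, 0.105]
force: [0.0, -0.4, -1.4]
finger_gap: 0.23
gripper_force: 54.8
9.9 [0.61515197 0.05050639 0.16393391] [-0.73079854  0.87915905 -0.68909419]
0.04 42 [-0.0003  0.0095]
0.055 45 [0.0001 0.0097]
0.07 44 [0.0006 0.0093]
0.085 34 [-0.      0.0101]
green n 637 median [0.1099 0.0024 0.1564]
angle deg 109.5648085865035
```

View pics/b2.png

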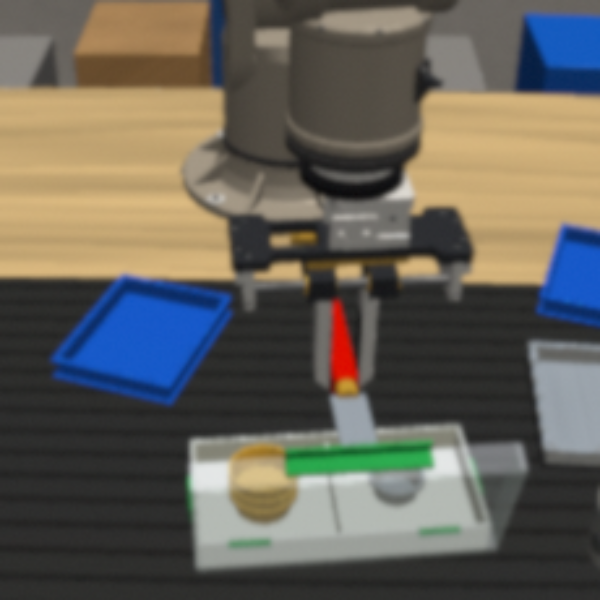

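The lid is now at about 108°, with the green lip leaning back beyond the hinge. I back off and return the scraper to its place.

```bash
python3 -m inch '{"slide":[[-0.0256,0,0],[-0.0256,0,0],[-0.0256,0,0],[-0.0256,0,0],[-0.0256,0,0],[-0.0256,0,0],[0,0.0251,0.004],[0,0.0251,0.004],[0,0.0251,0.004],[0,0.0251,0.004],[0,0.0251,0.004],[0,0.0251,0.004],[0,0.0251,0.004],[0,0.0251,0.004],[0,0.0251,0.004],[0,0.0251,0.004],[0,0.0251,0.004],[0,0.0251,0.004],[0,0.0251,0.004],[0,0.0251,0.004]],"twist":[[0,0,0],[0,0,0],[0,0,0],[0,0,0],[0,0,0],[0,0,0],[0,0,0],[0,0,0],[0,0,0],[0,0,0],[0,0,0],[0,0,0],[0,0,0],[0,0,0],[0,0,0],[0,0,0],[0,0,0],[0,0,0],[0,0,0],[0,0,0]]}'
python3 -m inch '{"slide":[[0,0,0.02],[0,0,0.02],[0,0,0.02],[0,0,0.015],[0,0,0],[0,0,0]],"twist":[[0,0,0],[0,0,0],[0,0,0],[0,0,0],[0,0,0],[0,0,0]]}'
python3 -c "
from h import *
go(.4995,-.3151,.0205,.105)
print(arm.observe()['force'])"
```

```text
t: 11.9
ee_pos: [0.4993, -0.316, 0.1083]
ee_rot: [3.142, -0.0, 0.105]
force: [0.4, -0.3, -1.4]
finger_gap: 0.228
gripper_force: 54.8
t: 12.5
ee_pos: [0.4996, -0.3151, 0.0336]
ee_rot: [-3.142, -0.0, 0.105]
force: [-0.6, -1.3, -0.1]
finger_gap: 0.229
gripper_force: 54.8
t 12.5 twist units [-0.    -0.     0.002] then slide [-0.0001  0.      0.0131]
[-0.61600336 -1.26043683 -0.11208533]
```

```bash
python3 -m inch '{"slide":[[0,0,0.004],[0,0,0.003],[0,0,0.003],[0,0,0.002],[0,0,0.001],[0,0,0],[0,0,0]],"twist":[[0,0,0],[0,0,0],[0,0,0],[0,0,0],[0,0,0],[0,0,0],[0,0,0]]}'
python3 -m inch '{"slide":[[0,0,0],[0,0,0],[0,0,0],[0,0,0],[0,0,0],[0,0,-0.01],[0,0,-0.02],[0,0,-0.03],[0,0,-0.04],[0,0,-0.04],[0,0,0]],"twist":[[0,0,0],[0,0,0],[0,0,0],[0,0,0],[0,0,0],[0,0,0],[0,0,0],[0,0,0],[0,0,0],[0,0,0],[0,0,0]]}' -0.1
python3 - <<'E'
from h import *
p,D=snap('top');C=cloud('top',D);p2,D2=snap('scene');C2=cloud('scene',D2)
H=cv2.cvtColor(p,cv2.COLOR_RGB2HSV)
m=np.zeros(D.shape,np.uint8);m[125:170,260:325]=((H[...,0]>10)&(H[...,0]<35)&(H[...,1]>60))[125:170,260:325]
n,l,s,c=cv2.connectedComponentsWithStats(m);i=1+np.argmax(s[1:,4]);M=(l==i).astype(np.uint8)
cn=max(cv2.findContours(M,0,cv2.CHAIN_APPROX_NONE)[0],key=len)
print('px',s[i])
w=plane('top',cn.reshape(-1,2),.049);(ex,ey),r=cv2.minEnclosingCircle((w[:,:2]*1000).astype(np.float32));print('circ',ex,ey,r*2,'ell',cv2.fitEllipse((w[:,:2]*1000).astype(np.float32)))
# depth: points near rim
for nm,c_,d_ in(('top',C,D),('scene',C2,D2)):
    q=c_[(d_>0)&(c_[...,2]>.043)&(c_[...,2]<.056)&(np.hypot(c_[...,0]-ex/1000,c_[...,1]-ey/1000)<.045)]
    print(nm,len(q),(q[:,:2].min(0)+q[:,:2].max(0))/2,np.ptp(q[:,:2],axis=0),np.percentile(q[:,2],90))
# tray
cv2.imwrite('pics/c2.png',cv2.resize(np.vstack([p[110:240,140:430],p2[150:290,130:420]]),None,fx=2.2,fy=2.2,interpolation=2)[:,:,::-1])
e=np.zeros(D.shape,np.uint8);H2=H[...,2];e[155:230,145:212]=((H2>100)&(H[...,1]<90))[155:230,145:212]
e=cv2.morphologyEx(e,cv2.MORPH_OPEN,np.ones((7,7),np.uint8))
cn=max(cv2.findContours(e,0,cv2.CHAIN_APPROX_NONE)[0],key=len);w=plane('top',cn.reshape(-1,2),.02);print('tray',cv2.minAreaRect((w[:,:2]*1000).astype(np.float32)))
E
```

```text
t: 13.2
ee_pos: [0.4996, -0.3151, 0.0202]
ee_rot: [-3.142, -0.0, 0.105]
force: [-0.3, 0.2, -1.2]
finger_gap: 0.232
gripper_force: 54.8
t: 14.3
ee_pos: [0.5019, -0.3165, 0.1663]
ee_rot: [3.137, -0.007, 0.105]
force: [-0.4, -0.1, 0.3]
finger_gap: 0.551
gripper_force: 0.0
px [283 137  21  22 364]
circ 612.9827270507812 -13.15857982635498 63.22630310058594 ell ((613.11474609375, -12.39615249633789), (56.706233978271484, 61.544189453125), 88.97309875488281)
top 124 [ 0.61467387 -0.01159304] [0.06212579 0.05972691] 0.05334681118009406
scene 64 [ 0.59626874 -0.01801811] [0.01893464 0.04557656] 0.049803684643188254
tray ((473.01495361328125, 329.16656494140625), (201.41636657714844, 171.5799102783203), 1.7562634944915771)
```

View pics/c2.png

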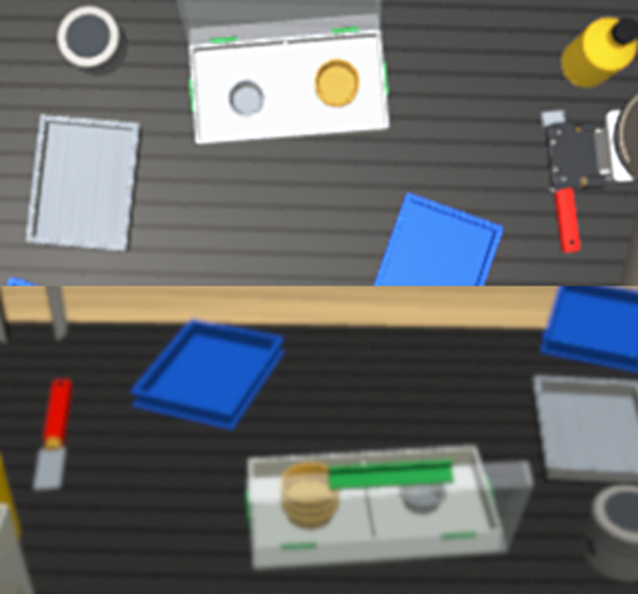

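The scraper lies flat on the bench, the lid stands open past upright, and the top brass plug is at about (293,147). Next I go above it.

```bash
python3 -m inch '{"slide":[[0,-0.0242,0.004],[0,-0.0242,0.004],[0.0143,-0.0242,0.004],[0.0143,-0.0242,0.004],[0.0143,-0.0242,0.004],[0.0143,-0.0242,0.004],[0.0143,-0.0242,0.004],[0.0143,-0.0242,0.004],[0.0143,-0.0242,0.004],[0.0143,-0.0242,0.004],[0.0143,-0.0242,0.004],[0.0143,-0.0242,0.004],[0,0,0],[0,0,0]],"twist":[[0,0,0],[0,0,0],[0,0,0],[0,0,0],[0,0,0],[0,0,0],[0,0,0],[0,0,0],[0,0,0],[0,0,0],[0,0,0],[0,0,0],[0,0,0],[0,0,0]]}' -0.7
python3 - <<'E'
from h import *
go(.6137,-.0123,.058,.105)
c=plane('top',[[159.1,162.7],[203.6,165.5],[198.2,223.2],[152.7,220]],.022);print(c.round(4),c.mean(0),np.linalg.norm(np.diff(c,axis=0),axis=1))
p,D=snap('scene');C=cloud('scene',D)
H=cv2.cvtColor(p,cv2.COLOR_RGB2HSV)
b=(H[...,0]>10)&(H[...,0]<35)&(H[...,1]>60)&(abs(C[...,0]-.6)<.06)&(abs(C[...,1]+.012)<.06)&(C[...,2]>.02)&(C[...,2]<.06)
v,u=np.where(b);print('brass px',u.min(),u.max(),v.min(),v.max())
k=plane('scene',[[u.min(),v.mean()],[u.max(),v.mean()]],.046);print(k)
q=C[b];print(q.min(0),q.max(0))
E
```

```text
t: 15.8
ee_pos: [0.6104, -0.0109, 0.1109]
ee_rot: [-3.141, 0.002, 0.106]
force: [-1.1, -0.2, 0.4]
finger_gap: 0.851
gripper_force: 0.0
t 15.8 twist units [-0.001  0.016  0.01 ] then slide [0.0032 0.0017 0.0529]
[[0.5636 0.375  0.022 ]
 [0.5585 0.2439 0.022 ]
 [0.3912 0.252  0.022 ]
 [0.3964 0.3845 0.022 ]] [0.47742805 0.31384247 0.022     ] [0.13116029 0.16751763 0.13260338]
brass px 258 278 229 236
[[ 0.5922149  -0.04150738  0.046     ]
 [ 0.59124885  0.00469217  0.046     ]]
[ 0.55324137 -0.0408533   0.02004297] [0.60828893 0.00477964 0.05355089]
```

```bash
python3 -m inch '{"slide":[[0.0032,0.0017,0.01],[0,0,0.015],[0,0,0.012],[0,0,0.009],[0,0,0.005],[0,0,0.0025],[0,0,0],[0,0,0]],"twist":[[0,0,0],[0,0,0],[0,0,0],[0,0,0],[0,0,0],[0,0,0],[0,0,0],[0,0,0]]}'
python3 - <<'E'
from h import *
go(.6137,-.0123,.0575,.105)
p,D=snap('scene');cv2.imwrite('pics/d1.png',cv2.resize(p[170:270,220:370],(800,533),interpolation=2)[:,:,::-1])
E
```

```text
t: 16.65
ee_pos: [0.6148, -0.0125, 0.0591]
ee_rot: [-3.142, -0.001, 0.105]
force: [0.2, -0.5, -0.9]
finger_gap: 0.848
gripper_force: 0.0
t 16.6 twist units [-0.    -0.004  0.002] then slide [-0.0011 -0.0003  0.0016]
```

View pics/d1.png

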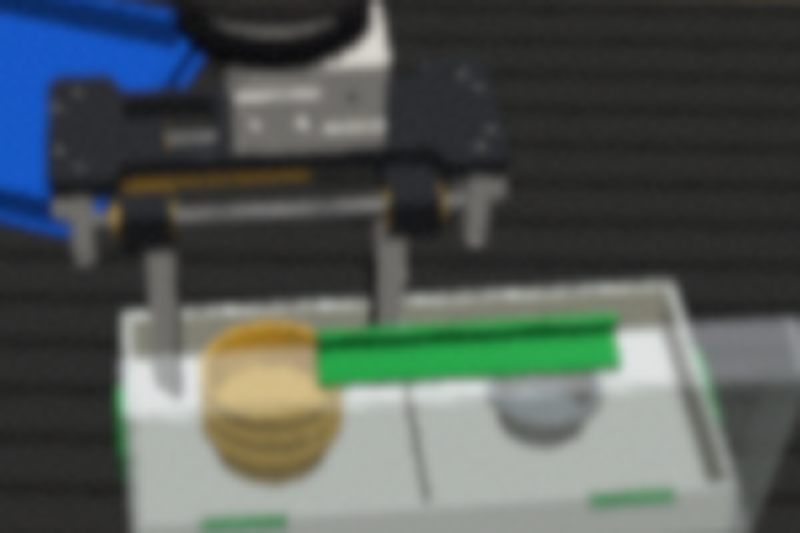

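The fingers straddle the top plug's rim evenly, with tips at about (172,392) in the crop, above the second rim. I go down 1 mm and close gently.

```bash
python3 -m inch '{"slide":[[-0.001,0,0.001],[0,0,0],[0,0,0],[0,0,0],[0,0,0],[0,0,0],[0,0,0],[0,0,0]],"twist":[[0,0,0],[0,0,0],[0,0,0],[0,0,0],[0,0,0],[0,0,0],[0,0,0],[0,0,0]]}' 1 12
python3 -m inch '{"slide":[[0,0,-0.002],[0,0,-0.003],[0,0,-0.004],[0,0,-0.005],[0,0,-0.006],[0,0,-0.008],[0,0,-0.01],[0,0,0]],"twist":[[0,0,0],[0,0,0],[0,0,0],[0,0,0],[0,0,0],[0,0,0],[0,0,0],[0,0,0]]}' - 15
```

```text
t: 17.5
ee_pos: [0.6136, -0.0128, 0.0578]
ee_rot: [3.142, -0.0, 0.105]
force: [-1.1, -2.7, 3.8]
finger_gap: 0.659
gripper_force: 12.0
t: 18.3
ee_pos: [0.6145, -0.0127, 0.0975]
ee_rot: [3.142, -0.002, 0.105]
force: [0.2, -0.2, -1.3]
finger_gap: 0.657
gripper_force: 15.0
```

```bash
python3 -m inch '{"slide":[[0,0,-0.015],[0,0,-0.02],[0,0,-0.02],[0,0,0],[0,0,0]],"twist":[[0,0,0],[0,0,0],[0,0,0],[0,0,0],[0,0,0]]}'
python3 - <<'E'
from h import *
go(.4774,.3138,.035,.105)
p,D=snap('scene');cv2.imwrite('pics/d2.png',cv2.resize(p[150:270,210:370],(800,600),interpolation=2)[:,:,::-1])
E
```

```text
t: 18.8
ee_pos: [0.6137, -0.0127, 0.1512]
ee_rot: [-3.142, -0.001, 0.105]
force: [0.4, -0.0, -1.5]
finger_gap: 0.658
gripper_force: 15.0
t 18.8 twist units [-0.    -0.005  0.001] then slide [-0.1013 -0.339   0.1162]
```

View pics/d2.png

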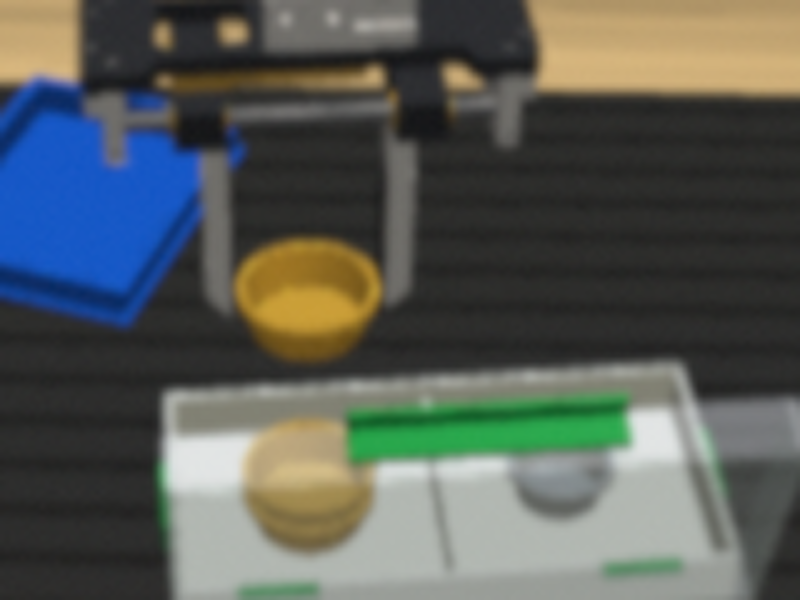

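A single plug (307,300) hangs level in the fingers. The other two remain in the case. I carry it to the tray.

```bash
python3 -m inch '{"slide":[[-0.0063,-0.0212,0],[-0.0063,-0.0212,0],[-0.0063,-0.0212,0],[-0.0063,-0.0212,0],[-0.0063,-0.0212,0],[-0.0063,-0.0212,0],[-0.0063,-0.0212,0],[-0.0063,-0.0212,0],[-0.0063,-0.0212,0],[-0.0063,-0.0212,0.005],[-0.0063,-0.0212,0.005],[-0.0063,-0.0212,0.005],[-0.0063,-0.0212,0.005],[-0.0063,-0.0212,0.005],[-0.0063,-0.0212,0.005],[-0.0063,-0.0212,0.005],[0,0,0.01],[0,0,0.01],[0,0,0],[0,0,0]],"twist":[[0,0,0],[0,0,0],[0,0,0],[0,0,0],[0,0,0],[0,0,0],[0,0,0],[0,0,0],[0,0,0],[0,0,0],[0,0,0],[0,0,0],[0,0,0],[0,0,0],[0,0,0],[0,0,0],[0,0,0],[0,0,0],[0,0,0],[0,0,0]]}'
python3 -m inch '{"slide":[[0,0,0.01],[0,0,0.01],[0,0,0.01],[0,0,0.01],[0,0,0.008],[0,0,0.004],[0,0,0],[0,0,0]],"twist":[[0,0,0],[0,0,0],[0,0,0],[0,0,0],[0,0,0],[0,0,0],[0,0,0],[0,0,0]]}'
python3 -c "
from h import *
go(.4774,.3138,.0338,.105)"
```

```text
t: 20.85
ee_pos: [0.4779, 0.313, 0.0953]
ee_rot: [3.141, 0.001, 0.104]
force: [1.1, -0.4, -0.4]
finger_gap: 0.657
gripper_force: 15.0
t: 21.65
ee_pos: [0.4778, 0.3142, 0.0439]
ee_rot: [-3.141, -0.0, 0.105]
force: [-0.5, 0.0, -1.3]
finger_gap: 0.658
gripper_force: 15.0
t 21.6 twist units [-0.001 -0.001  0.002] then slide [-0.0005  0.0003  0.0101]
```

```bash
python3 -m inch '{"slide":[[0,0,0.003],[0,0,0.003],[0,0,0.002],[0,0,0.001],[0,0,0.001],[0,0,0],[0,0,0],[0,0,0]],"twist":[[0,0,0],[0,0,0],[0,0,0],[0,0,0],[0,0,0],[0,0,0],[0,0,0],[0,0,0]]}'
python3 -c "
from h import *
s=arm.observe();print(s['ee_pos'],s['force'])"
```

```text
t: 22.45
ee_pos: [0.4778, 0.314, 0.0338]
ee_rot: [-3.141, -0.0, 0.105]
force: [0.2, 0.4, -1.3]
finger_gap: 0.659
gripper_force: 15.0
[0.47777317 0.31404943 0.03379648] [ 0.23453495  0.38725046 -1.27279892]
```

```bash
python3 -m inch '{"slide":[[0,0,0.0005],[0,0,0],[0,0,0.0005],[0,0,0],[0,0,0]],"twist":[[0,0,0],[0,0,0],[0,0,0],[0,0,0],[0,0,0]]}'
```

```text
t: 22.95
ee_pos: [0.4778, 0.3141, 0.0333]
ee_rot: [-3.141, -0.0, 0.105]
force: [-3.3, -2.5, 11.4]
finger_gap: 0.66
gripper_force: 15.0
```

Contact with the tray floor. I back off 0.3 mm, open partway, and rise.

```bash
python3 -m inch '{"slide":[[0,0,-0.0003],[0,0,0],[0,0,0],[0,0,0],[0,0,0]],"twist":[[0,0,0],[0,0,0],[0,0,0],[0,0,0],[0,0,0]]}' -0.65
python3 -m inch '{"slide":[[0,0,-0.005],[0,0,-0.015],[0,0,-0.03],[0,0,-0.04],[0,0,-0.04],[0,0,-0.03],[-0.01,0.04,0],[-0.01,0.04,0],[-0.01,0.04,0],[-0.01,0.04,0],[-0.01,0.04,0],[0,0,0],[0,0,0]],"twist":[[0,0,0],[0,0,0],[0,0,0],[0,0,0],[0,0,0],[0,0,0],[0,0,0],[0,0,0],[0,0,0],[0,0,0],[0,0,0],[0,0,0],[0,0,0]]}'
python3 - <<'E'
from h import *
p,D=snap('top');p2,D2=snap('scene')
cv2.imwrite('pics/f.png',cv2.resize(np.vstack([p[100:250,130:440],p2[140:290,130:440]]),None,fx=1.95,fy=1.95,interpolation=2)[:,:,::-1])
E
```

```text
t: 23.45
ee_pos: [0.4777, 0.314, 0.033]
ee_rot: [-3.142, 0.0, 0.105]
force: [-1.0, 0.6, 0.8]
finger_gap: 0.824
gripper_force: 0.0
t: 24.75
ee_pos: [0.4492, 0.1094, 0.1943]
ee_rot: [-3.141, -0.002, 0.104]
force: [-0.5, 0.6, -0.9]
finger_gap: 0.829
gripper_force: 0.0
```

View pics/f.png

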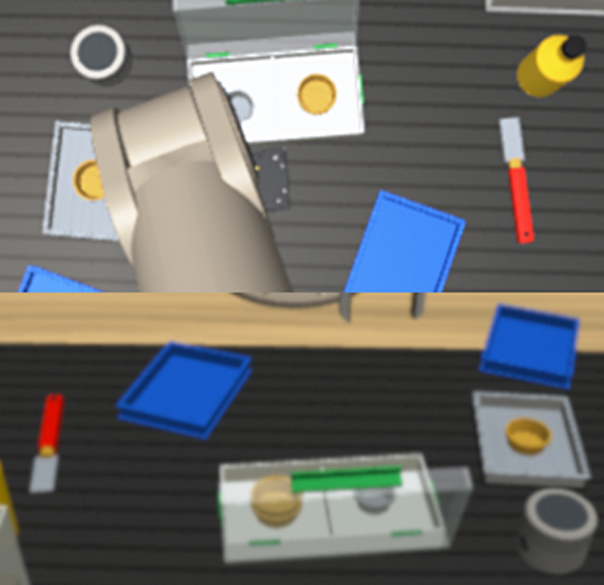

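The plug sits flat, open side up, in the steel tray (528,435). The other plugs are in the case, the lid is open, the scraper is on the bench, and the bottle and piston are as they were.

```bash
python3 -c "
from plant import ticket
print(ticket.hand_in())"
```

```text
the job is handed in; nothing more can be done
None
```

The job is handed in at about 25 s of the 72 s limit: lid pried open to about 108° (past upright), scraper back on the bench, and only the top brass plug moved, set open side up in the steel tray; the final pictures show the rest in place.

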